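# Unload the ultrasonic cleaner onto the draining tray

## Robot

A 6-joint arm with a two-finger parallel gripper is mounted at the origin on a cart in front of the work surface, level with it; the furniture and walls round the work are solid. World frame = base frame: x ahead of the robot, y to its left, z up, the work surface at z = 0. Lengths are in m, angles in rad, forces in N, time in s.
With the tool pointing down it reaches from about 0.35 to 0.975 m from the base axis. Payload 4.9 kg.
Tool frame: the origin (TCP) lies on the mounting face of the last link; the fingertips stand 173 mm ahead of it and the grasp point (between the pads) lies 155 mm ahead of it; z points along the fingers, y is the line along which they close (so a half turn about z gives the same grasp; the last joint's range is limited). The gripper opens to 85 mm and grips with 20 to 120 N. Pads are 22 mm wide; open, the fingers measure 114 mm over their backs; the gripper's body (76 mm by 85 mm) begins 54 mm behind the grasp point. The pads swing forward as they close: fully open they stand 13 mm farther back than shut.
Start: joints at [1.045, 0.053, 1.613, -0, 1.476, -0.119], TCP at [0.247, 0.574, 0.405] pointing down, gripper open.
Joint ranges: [-3.01, 3.01], [-1.01, 2.22], [0.06, 2.58], [-1.02, 4.17], [0.09, 2.62], [-3.14, 3.14]. Speed limits (rad/s): [2.57, 2.57, 3.14, 3.14, 3.14, 3.14].

## Interface

Orientations are given as a rotation vector (axis times angle).
In Python, from station import monitor, eyes, finish_job gives the robot as it stands. The module is installed in compiled form; this text tells all that it offers.
- The arm moves only by the tool step_arm, never from a script. Its argument "commands" is a list of rows, each a list of 3 entries, a list of its own where there are three numbers: the opening in per cent of the stroke, from 0 (shut) to 100 (fully open), then the shift along the tool's x, y, z in mm, then the turn about the tool's z in degrees. In form: [[hand, [x, y, z], yaw], ...]. A call has 1 to 12 rows; each row is the pose to reach, as a shift and turn from the pose commanded when the call began, along the tool's axes at that moment; what a row does not reach only later rows make up. A row lasts 1/8 s, in which the tool goes at most 62.5 mm and 10.7 degrees, less where a joint would pass 70% of its speed; a pose out of reach is approached as far as the arm can. A call with a gripper value outside its range is refused whole. The fingers move at their own pace and stop on an object; "squeeze" is the grip in N (left out, the last holds). Time passes only in rows, so rows that repeat a pose let the fingers close. It gives the time, the measured TCP pose, the force, the opening and the grip force at its end, in the units of the state.
- monitor.get_obs(): the state, without advancing time (a new reading comes with each control period).
- eyes.get_image(name): name is "scene" or "top" or "wrist"; returns the picture (480x640x3 uint8, red, green, blue); there is no depth.
- eyes.camera_info(name): a dict with "camera_matrix" (3x3 intrinsics, pixels), "extrinsics" (4x4, takes a point from camera to world coordinates). Camera axes: x right, y down, z forward; pixel columns grow to the right and rows downward; lengths in m; the calibration is good to about 2 mm. The wrist camera is an equidistant fisheye: a pixel r from the principal point sees the ray r / f radians off the axis. A picture is of the moment at which its call begins: read the wrist's pose just before it. camera_info takes no time and is no camera call; for the wrist camera it gives the pose at the moment of the call.
- finish_job(): hands the job in; it is judged then, once.
The state is a dict: "t": time; "q": joint angles; "dq": joint speeds; "effort": joint torques, N m; "tool_pos": TCP position; "tool_rot": TCP orientation; "contact_force": force on the tool from outside, world axes, zero at the start; "wrist_torque": the same for the moment, N m; "opening": finger opening in m; "grip_force": force on a finger pad.
Only numpy, scipy, OpenCV 4.12 (cv2) and the standard library are available. Lean on these libraries where they do the work, as an engineer would, in place of code of your own. Each camera call takes 0.05 s, during which the arm holds its last target. There are 200 camera calls.

## Task

The ultrasonic cleaner has finished and its tank has been drained. Swing its lid up and over so that it stays open by itself, lift the wire basket with the spectacles level out of the tank by its handle, and stand it gently in the blue draining tray, flat on the tray's floor. Leave the lid open so the tank can dry, and leave the other things on the tables where they are.

Things in the scene. Friction and masses are not known exactly. Their poses are not given: they have to be found in the camera images.
- cleaner: bench-top ultrasonic cleaner, heavy, fixed to the table. White housing 196 x 196 mm, with a grey control section in front (toward its -x) that reaches to x = -0.127 and up to z = 0.122; top rim at z = 0.135. Open square tank 168 x 168 mm inside, its floor at z = 0.035. Origin: on the table under the middle of the tank; x points from the front panel to the hinge at the back, z up
- lid (a joint): angle of the cleaner's stainless lid (about 0.4 kg): 0 shut (as it starts), it grows as the front rises; free hinge with light damping. Left alone it falls shut below about 1.45 rad and falls open above about 1.57 rad, onto a stop at 1.95 rad, where it stays. It turns about the cleaner's +y axis through point lid_hinge
- lid_hinge (a point): middle of the hinge line, at x = 0.100, y = 0, z = 0.1365 in the cleaner's frame; the lid is a plate about 10 mm thick reaching 200 mm forward of it and 99 mm to each side. The point's frame turns with the lid
- lid_bar (a point): middle of the black grip bar on the lid: round, 13 mm thick, 84 mm of free length between its two posts, parallel to the hinge (cleaner's y). With the lid shut it lies at x = -0.063, z = 0.1845 in the cleaner's frame, 39 mm (centre) above the lid plate and 37 mm behind the lid's front edge; in the lid's own frame 163 mm forward of and 48 mm above the hinge line. Clear space under it; held between flat fingers the bar can turn
- basket: steel wire basket, 156 x 156 mm, walls 52 mm high, about 0.3 kg, on four 10 mm feet, that stands on the tank's floor (6 mm play on each side). Origin: under its middle, level with the feet; z up, x along its handle. A fixed arched handle stands over it; total height 94 mm. Its inner floor is at z = 0.005
- basket_bail (a point): middle of the basket handle's blue sleeve, 88 mm above the basket's origin; the sleeve is round, 12 mm thick, 76 mm long, along the basket's x. In the tank it lies 12 mm below the rim; the spectacles below it leave 40 mm free
- spectacles: dark blue spectacles with open temples, 141 x 142 x 42 mm, 25 g, lying loose in the basket (solid to the touch over that size, 4 mm play on each side). Origin: under the middle, 5 mm above the basket's origin while they lie in it
- tray: square blue plastic draining tray, 200 x 200 x 20 mm, 0.5 kg, loose on the table; ribbed floor 8 mm above the table, 190 x 190 mm between its 5 mm walls, which stand 12 mm above that floor. Origin: under its middle; x and y along its sides, z up
- parts_box: orange compartment case with a clear lid, 140 x 200 x 27 mm, loose bystander. Origin: under its middle
- loupe: black eye loupe, 35 mm across, 37 mm high, loose bystander. Origin: under its middle
- cleaner_bottle: white spray-cleaner bottle with a blue cap, 38 mm across, 105 mm high, loose bystander. Origin: under its middle

How it is judged:
By the outcome, as a careful person would: the job done as asked, in the order asked, and still so for the second after the job is handed in, with the robot touching nothing.
It also fails if it takes over 64 s, if anything falls off the work surface, if the arm or the gripper's body presses on something with over 40 N, if the wrist force passes 120 N, or if a joint passes its speed limit or range.

## Working session

There is one attempt and no reset: what is moved stays moved. The work goes in short steps, Python scripts to look and compute and a tool call to move; the robot and the scene stay as the last step left them, time stands still between calls to the robot, and variables do not carry over. Pictures are saved under pics/ and viewed, at most 11 in all, crops included, and the job is handed in when it is done.

Besides the shell and the picture viewer there is one more tool, called after "Call:" as name([rows], argument=value, ...), one row to a line, values as JSON. step_arm: Moves the arm, as the interface text tells. Its arguments: {"type":"object","properties":{"commands":{"type":"array"},"squeeze":{"type":"number"}},"required":["commands"]}

```bash
mkdir -p pics
python3 - <<'E'
from station import monitor, eyes
import cv2, numpy as np
np.set_printoptions(precision=4,suppress=True)
for n in ("top","scene"):
    im=eyes.get_image(n); cv2.imwrite(f"pics/{n}0.png",im[:,:,::-1])
    c=eyes.camera_info(n); print(n,c["camera_matrix"],c["extrinsics"])
o=monitor.get_obs(); print(o)
E
```

```text
top [[571.1262   0.     309.6888]
 [  0.     571.1262 244.9811]
 [  0.       0.       1.    ]] [[ 0.3728 -0.8622  0.3429 -0.174 ]
 [-0.9279 -0.3489  0.1316 -0.1613]
 [ 0.0062 -0.3672 -0.9301  1.8913]
 [ 0.      0.      0.      1.    ]]
scene [[489.6958   0.     326.4799]
 [  0.     489.6958 247.3516]
 [  0.       0.       1.    ]] [[-0.3345  0.5117 -0.7914  1.5095]
 [ 0.9422  0.164  -0.2922  0.4699]
 [-0.0197 -0.8434 -0.5369  0.8265]
 [ 0.      0.      0.      1.    ]]
{'t': 0.1, 'q': array([ 1.045 ,  0.0533,  1.6142, -0.    ,  1.476 , -0.119 ]), 'dq': array([ 0.0005, -0.001 , -0.003 , -0.0005, -0.0006,  0.0018]), 'effort': array([  0.0003, -39.4905, -37.1362,  -0.0001,   0.004 ,  -0.    ]), 'tool_pos': array([0.2472, 0.5738, 0.4036]), 'tool_rot': array([-0.6345, -3.0763,  0.0028]), 'contact_force': array([-0.1804,  0.0981, -0.5603]), 'wrist_torque': array([-0.0427,  0.0217, -0.0128]), 'grip_force': 0.0, 'opening': 0.08546031920113538}
```

View pics/top0.png

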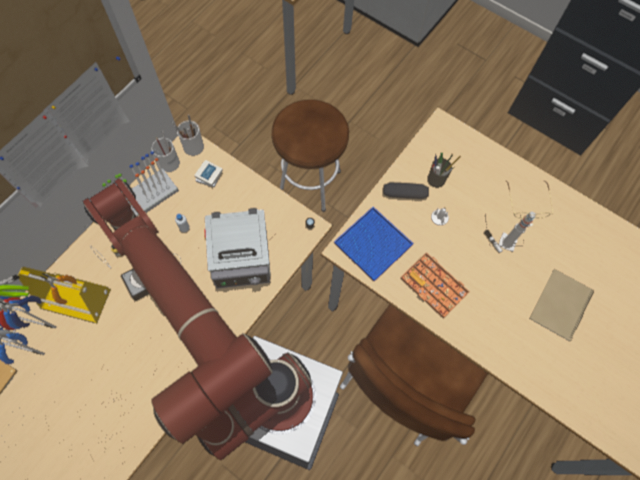

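View pics/scene0.png

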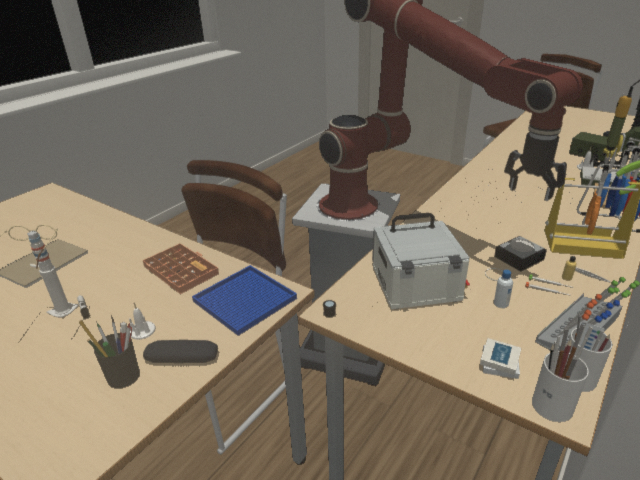

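The top view shows the cleaner near (238,247), its front facing the robot, the blue tray near (373,244), the loupe at (310,223), the bottle at (182,222) and the parts box at (435,285). The scene view shows the bar near (412,220) and the tray near (245,298). I'll enlarge both for accurate pixel readings.

Run:
```python
import cv2,numpy as np
t=cv2.imread("pics/top0.png");s=cv2.imread("pics/scene0.png")
a=cv2.resize(t[195:305,190:290],None,fx=5,fy=5,interpolation=cv2.INTER_CUBIC)[:550]
b=cv2.resize(t[200:287,325:421],None,fx=3,fy=3,interpolation=cv2.INTER_CUBIC)
c=cv2.resize(s[205:310,365:475],None,fx=2.5,fy=2.5,interpolation=cv2.INTER_CUBIC)
o=np.zeros((560,795,3),np.uint8);o[:550,:500]=a;o[:261,505:793]=b
o[270:270+c.shape[0],505:505+c.shape[1]]=c
cv2.imwrite("pics/crop1.png",o)
# tray mask corners
for n,im in(("top",t),("scene",s)):
    h=cv2.cvtColor(im,cv2.COLOR_BGR2HSV)
    m=cv2.inRange(h,(105,140,50),(125,255,255))
    k,l,st,ce=cv2.connectedComponentsWithStats(m)
    i=1+np.argmax(st[1:,4]); print(n,st[i])
    cs=max(cv2.findContours((l==i).astype(np.uint8),0,2)[0],key=cv2.contourArea)
    print(cv2.approxPolyDP(cv2.convexHull(cs),4,True).reshape(-1,2).tolist())
```

```text
top [ 335  209   77   71 2775]
[[372, 209], [411, 243], [374, 279], [335, 242]]
scene [ 222  270   70   53 1383]
[[291, 295], [248, 322], [234, 322], [222, 286], [250, 270]]
```

View pics/crop1.png

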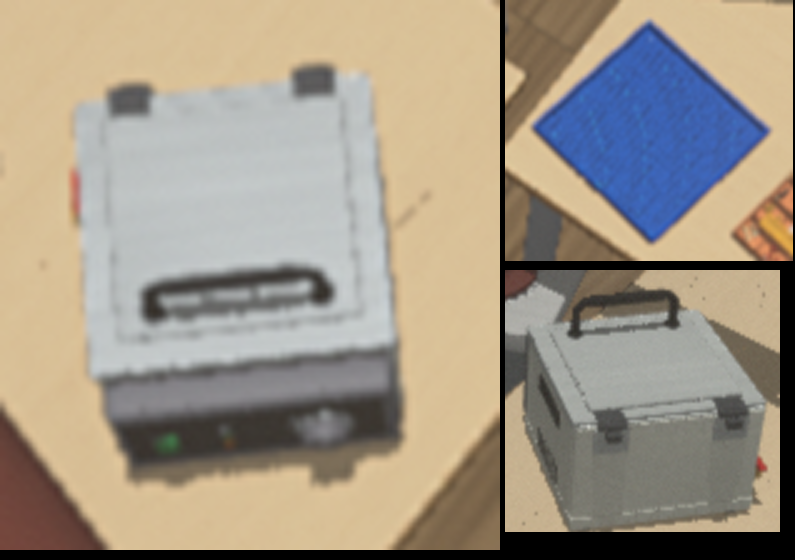

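```bash
cat > h.py <<'E'
import numpy as np
from station import monitor, eyes
from scipy.optimize import least_squares
from scipy.spatial.transform import Rotation as R
np.set_printoptions(precision=4,suppress=True)
def proj(n,P):
    c=eyes.camera_info(n);E=np.linalg.inv(c["extrinsics"]);p=np.asarray(P)@E[:3,:3].T+E[:3,3]
    q=p@np.array(c["camera_matrix"]).T; return q[:,:2]/q[:,2:]
def back(n,uv,z):
    c=eyes.camera_info(n);E=np.array(c["extrinsics"]);d=E[:3,:3]@np.linalg.solve(c["camera_matrix"],[uv[0],uv[1],1])
    return E[:3,3]+d*(z-E[2,3])/d[2]
def place(x,P):
    c,s=np.cos(x[2]),np.sin(x[2]);P=np.asarray(P,float);return np.c_[x[0]+c*P[:,0]-s*P[:,1],x[1]+s*P[:,0]+c*P[:,1],P[:,2]]
def fit(obs,x0):  # obs: list of (cam, local pts, px)
    f=lambda x:np.concatenate([(proj(n,place(x,P))-np.array(u)).ravel() for n,P,u in obs])
    r=least_squares(f,x0,loss='soft_l1'); return r.x,r.fun
E
python3 - <<'E'
from h import *
ct=lambda a:np.array(a)/5+[190,195]-.4
cs=lambda a:(np.array(a)-[505,270])/2.5+[365,205]-.3
z=.1455; L=[[.1,.099,z],[.1,-.099,z],[-.1,-.099,z],[-.1,.099,z]]
T=ct([[75,102],[368,72],[394,345],[92,376]])
print([back("top",u,z) for u in T])
B=[[-.063,0,.1845]]
S=cs([[527,330],[700,312],[764,402]]); Ls=[[-.1,-.099,z],[-.1,.099,z],[.1,.099,z]]
x0=[*np.mean([back("top",u,z)[:2] for u in T],0),0.5]
for obs in ([("top",L,T)],[("scene",Ls,S)],[("top",L,T),("top",B,ct([[236,277]])),("scene",Ls,S),("scene",B,cs([[627,298]]))]):
    x,f=fit(obs,x0);print(x,f.round(1))
X=np.array([[-.1,-.1,.02],[.1,-.1,.02],[.1,.1,.02],[-.1,.1,.02]])
Tt=np.array([[372.,208.5],[411.5,243.5],[374,279.5],[334.5,242]])
P=np.array([back("top",u,.02) for u in Tt]);print(P,np.linalg.norm(P-np.roll(P,1,0),axis=1))
o=[P[3],P[2],P[1],P[0]]; m=P.mean(0)
e=P[1]-P[0]; print(m,np.arctan2(e[1],e[0]))
Ss=[[245,268.5],[295.5,295.5],[238,328.5],[193.5,297]]
P=np.array([back("scene",u,.02) for u in Ss]);print(P,P.mean(0))
print("loupe",back("top",[310,220],.037),"bottle",back("top",[181,215],.1),back("scene",[506,275],.105))
E
```

```text
[array([0.4378, 0.4525, 0.1455]), array([0.5318, 0.2794, 0.1455]), array([0.3592, 0.1856, 0.1455]), array([0.2667, 0.3578, 0.1455])]
[0.399  0.3189 0.4995] [-0.1 -0.5  0.2 -0.6  0.4  0.3 -0.4  0.8]
[0.4108 0.3199 0.4695] [-0.4 -2.  -0.2 -0.5  0.7  2.9]
[0.4011 0.3197 0.4911] [ 0.2 -1.4  0.4 -1.1  0.2 -0.1 -0.6 -0.1 -0.8  1.7 -0.2 -3.2 -0.8 -2.4
  1.5  0.3 -0.7  0.4]
[[ 0.7321 -0.0526  0.02  ]
 [ 0.656  -0.2277  0.02  ]
 [ 0.4804 -0.1495  0.02  ]
 [ 0.5593  0.0264  0.02  ]] [0.19   0.1909 0.1922 0.1928]
[ 0.6069 -0.1008  0.02  ] -1.980817571190891
[[ 0.4999 -0.1552  0.02  ]
 [ 0.5709  0.0323  0.02  ]
 [ 0.7353 -0.0516  0.02  ]
 [ 0.6617 -0.2246  0.02  ]] [ 0.617  -0.0998  0.02  ]
loupe [0.5986 0.1356 0.037 ] bottle [0.4233 0.5436 0.1   ] [0.4304 0.546  0.105 ]
```

```bash
cat >> h.py <<'E'
def delta(p,yaw):  # grasp point world target, world angle of tool y (mod pi) -> tool shift mm, yaw deg
    o=monitor.get_obs();Rm=R.from_rotvec(o["tool_rot"]).as_matrix()
    t=np.array(p)+[0,0,.155]-o["tool_pos"]
    a=np.arctan2(Rm[1,1],Rm[0,1]); d=np.degrees((a-yaw+np.pi/2)%np.pi-np.pi/2)
    return (Rm.T@t*1000).round(1),round(d,1)
C=[.400,.319,.497]
def cl(x,y,z): return place(C,[[x,y,z]])[0]
E
python3 -c "
from h import *
print(delta(cl(-.063,0,.285),C[2]))"
```

```text
(array([-202.2, -223.1,  -36.1]), np.float64(38.2))
```

Call:
step_arm([
  [100,[-50,-55,-36],10],
  [100,[-100,-110,-36],20],
  [100,[-150,-165,-36],30],
  [100,[-202,-223,-36],38],
  [100,[-202,-223,-36],38],
  [100,[-202,-223,-36],38],
  [100,[-202,-223,-36],38],
], squeeze=40)

```text
t: 0.98
tool_pos: [0.3445, 0.2893, 0.4405]
tool_rot: [-1.602, -2.702, -0.0]
contact_force: [-0.3, 0.2, -0.0]
opening: 0.0857
grip_force: 0.0
```

```bash
cat >> h.py <<'E'
import cv2
def wproj(P):
    c=eyes.camera_info("wrist");E=np.linalg.inv(c["extrinsics"]);p=np.atleast_2d(P)@E[:3,:3].T+E[:3,3];K=c["camera_matrix"]
    r=np.linalg.norm(p[:,:2],axis=1);th=np.arctan2(r,p[:,2]);k=th/np.maximum(r,1e-9)
    return np.c_[K[0][0]*k*p[:,0]+K[0][2],K[1][1]*k*p[:,1]+K[1][2]]
def wback(uv,z):
    c=eyes.camera_info("wrist");E=np.array(c["extrinsics"]);K=c["camera_matrix"]
    v=np.array([(uv[0]-K[0][2])/K[0][0],(uv[1]-K[1][2])/K[1][1]]);th=np.hypot(*v)
    d=E[:3,:3]@np.r_[v/th*np.sin(th),np.cos(th)];return E[:3,3]+d*(z-E[2,3])/d[2]
E
python3 - <<'E'
from h import *
im=eyes.get_image("wrist")[:,:,::-1];cv2.imwrite("pics/w1.png",im)
o=monitor.get_obs();print(o["t"],o["tool_pos"],delta(cl(-.063,0,.1845),C[2]),eyes.camera_info("wrist"))
print(wproj([cl(-.063,0,.1845),cl(-.063,.042,.1845),cl(-.063,-.042,.1845),cl(-.1,.099,.1455),cl(-.1,-.099,.1455),cl(.1,-.099,.1455),cl(.1,.099,.1455)]))
E
```

```text
1.025 [0.3443 0.2898 0.4405] (array([ -0.9,  -0.1, 101. ]), np.float64(0.3)) {'camera_matrix': array([[371.6483,   0.    , 320.1478],
       [  0.    , 371.6483, 238.9277],
       [  0.    ,   0.    ,   1.    ]]), 'extrinsics': array([[ 0.8768,  0.461 ,  0.1371,  0.3101],
       [ 0.4809, -0.8405, -0.2496,  0.3537],
       [ 0.0002,  0.2848, -0.9586,  0.4087],
       [ 0.    ,  0.    ,  0.    ,  1.    ]])}
[[318.7745 249.1013]
 [319.0368 183.2162]
 [318.563  308.196 ]
 [266.5949  96.1959]
 [274.4185 346.3642]
 [498.7365 339.4318]
 [529.7129 111.5467]]
```

View pics/w1.png

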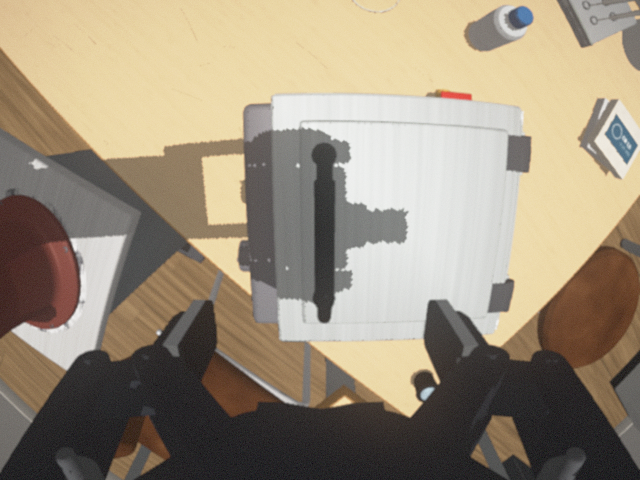

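The wrist view shows the bar from (324,150) to (323,315) and the lid corners at (272,95), (281,341), (497,333) and (523,107), a few pixels off my prediction. I'll refit the pose.

Run:
```python
from h import *
z=.1455
P=[[-.1,.099,z],[-.1,-.099,z],[.1,-.099,z],[.1,.099,z],[-.063,.045,.1845],[-.063,-.045,.1845]]
U=np.array([[272,95],[281,341],[497,333],[523,107],[324,158],[323,308]],float)
print([wback(u,z) for u in U[:4]])
for k in (4,6):
    f=lambda x:(wproj(place(x,P[:k]))-U[:k]).ravel()
    r=least_squares(f,C,loss='soft_l1');print(r.x,r.fun.round(1))
# z free too
f=lambda x:(wproj(place(x[:3],P)+[0,0,x[3]])-U).ravel()
r=least_squares(f,C+[0],loss='soft_l1');print(r.x,r.fun.round(1))
```

```text
[array([0.2679, 0.3608, 0.1455]), array([0.3617, 0.192 , 0.1455]), array([0.5286, 0.2842, 0.1455]), array([0.4337, 0.4531, 0.1455])]
[0.4019 0.3235 0.5095] [-1.7 -1.3 -0.7  3.8  7.5  2.   9.5 -0.3]
[0.4007 0.3242 0.4996] [-1.4 -4.4 -2.9  1.5  5.9  1.9  9.8 -0.6 -0.  13.7  0.3 -1.2]
[ 0.4016  0.3224  0.5049 -0.0077] [-0.8  0.1 -1.3 -0.8  2.6 -0.9  4.3  1.4 -0.6 16.1  0.5 -3.2]
```

```bash
sed -i 's/^C=.*/C=[.401,.323,.503]/' h.py; python3 -c "
from h import *
print(delta(cl(-.063,0,.1845),C[2]))"
```

```text
(array([  1.7,   2.7, 101. ]), np.float64(-0.1))
```

Call:
step_arm([
  [80,[2,2.7,30],0],
  [60,[2,2.7,60],0],
  [60,[2,2.7,85],0],
  [60,[2,2.7,101],0],
  [60,[2,2.7,101],0],
  [0,[2,2.7,101],0],
  [0,[2,2.7,101],0],
  [0,[2,2.7,101],0],
  [0,[2,2.7,101],0],
  [0,[2,2.7,101],0],
], squeeze=30)

```text
t: 2.28
tool_pos: [0.3458, 0.2923, 0.3411]
tool_rot: [-1.601, -2.702, 0.001]
contact_force: [-4.1, -2.3, 4.6]
opening: 0.0116
grip_force: 29.6
```

Run:
```python
from h import *
o=monitor.get_obs();Rm=R.from_rotvec(o["tool_rot"]).as_matrix()
print(o["t"],o["tool_pos"],o["opening"],o["contact_force"],Rm)
# arc from theta=0 : tool shifts
a0=np.arctan2(.048,-.163);r=np.hypot(.048,.163)
ex=np.array([np.cos(C[2]),np.sin(C[2]),0])
for th in np.r_[0:1.56:.07,1.53]:
    d=r*np.array([np.cos(a0-th)-np.cos(a0),np.sin(a0-th)-np.sin(a0)])
    print(round(th,2),(Rm.T@(ex*d[0]+[0,0,d[1]])*1000).round(0))
```

```text
2.275 [0.3458 0.2923 0.3411] 0.011567168648375321 [-4.1267 -2.2505  4.6469] [[-0.4801  0.8772 -0.0009]
 [ 0.8772  0.4801 -0.0001]
 [ 0.0004 -0.0008 -1.    ]]
0.0 [0. 0. 0.]
0.07 [  0.   4. -11.]
0.14 [  0.   8. -22.]
0.21 [  0.  14. -33.]
0.28 [  0.  20. -43.]
0.35 [  0.  26. -53.]
0.42 [  0.  34. -62.]
0.49 [  0.  42. -71.]
0.56 [  0.  50. -79.]
0.63 [  0.  59. -87.]
0.7 [  0.  69. -94.]
0.77 [   0.   79. -100.]
0.84 [   0.   90. -105.]
0.91 [   0.  101. -110.]
0.98 [   0.  112. -114.]
1.05 [   0.  123. -117.]
1.12 [   0.  135. -120.]
1.19 [   0.  147. -121.]
1.26 [   0.  159. -122.]
1.33 [   0.  171. -122.]
1.4 [   0.  182. -121.]
1.47 [   0.  194. -119.]
1.54 [   0.  206. -117.]
1.53 [   0.  204. -117.]
```

Call:
step_arm([
  [0,[0,4,-11],0],
  [0,[0,8,-22],0],
  [0,[0,14,-33],0],
  [0,[0,20,-43],0],
  [0,[0,26,-53],0],
  [0,[0,34,-62],0],
  [0,[0,42,-71],0],
  [0,[0,50,-79],0],
  [0,[0,59,-87],0],
  [0,[0,69,-94],0],
])

```text
t: 3.52
tool_pos: [0.4061, 0.3254, 0.438]
tool_rot: [-1.601, -2.702, 0.003]
contact_force: [-11.4, -5.9, 11.4]
opening: 0.0115
grip_force: 30.1
```

Call:
step_arm([
  [0,[0,10,-6],0],
  [0,[0,21,-11],0],
  [0,[0,32,-16],0],
  [0,[0,43,-20],0],
  [0,[0,54,-23],0],
  [0,[0,66,-26],0],
  [0,[0,78,-27],0],
  [0,[0,90,-28],0],
  [0,[0,102,-28],0],
  [0,[0,113,-27],0],
])

```text
t: 4.78
tool_pos: [0.5063, 0.3803, 0.4611]
tool_rot: [1.601, 2.703, 0.002]
contact_force: [-2.5, 1.5, 3.3]
opening: 0.0115
grip_force: 32.9
```

Call:
step_arm([
  [0,[0,6,1],0],
  [0,[0,12,2],0],
  [0,[0,18,3],0],
  [0,[0,22,4],0],
  [0,[0,22,4],0],
  [0,[0,22,4],0],
])

```text
t: 5.52
tool_pos: [0.5248, 0.3904, 0.4564]
tool_rot: [-1.601, -2.702, -0.0]
contact_force: [-1.6, 3.7, 1.8]
opening: 0.0115
grip_force: 33.0
```

Run:
```python
from h import *
o=monitor.get_obs();p=o["tool_pos"]-[0,0,.155]
c,s=np.cos(C[2]),np.sin(C[2]);d=p-[C[0],C[1],0];x=c*d[0]+s*d[1]-.1;z=p[2]-.1365
print(x,z,np.hypot(x,z),"theta",np.pi-np.arctan2(.048,.163)-np.arctan2(z,x),o["contact_force"])
im=eyes.get_image("scene")[100:340,300:620,::-1];cv2.imwrite("pics/s2.png",cv2.resize(im,None,fx=2,fy=2))
```

```text
0.04097034494588922 0.1649304797534769 0.16994302667864078 theta 1.5278942002033753 [-1.6059  3.7235  1.8403]
```

View pics/s2.png

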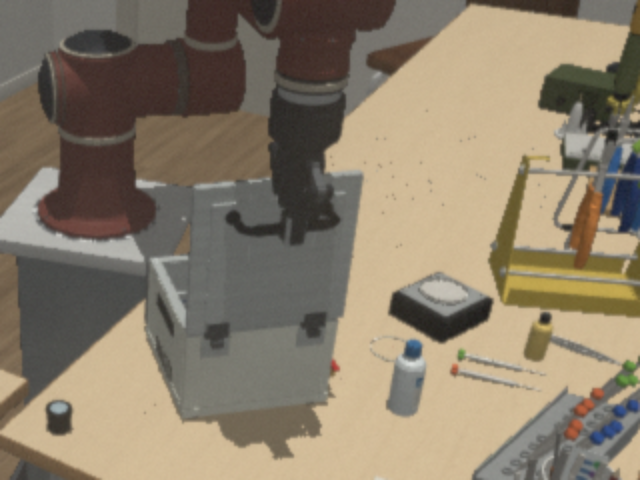

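The picture shows the lid standing upright, with the bar held at about (285,225). I'll release it just short of the tipping point, then push it over from the front.

Call:
step_arm([
  [0,[0,2,0.5],0],
  [0,[0,2,0.5],0],
  [30,[0,2,0.5],0],
  [30,[0,2,0.5],0],
  [30,[0,2,0.5],0],
  [30,[0,2,-40],0],
  [30,[0,2,-90],0],
  [30,[0,2,-140],0],
  [30,[0,2,-140],0],
])

```text
t: 6.7
tool_pos: [0.5262, 0.3907, 0.6036]
tool_rot: [1.599, 2.697, 0.014]
contact_force: [-0.7, -0.3, 0.4]
opening: 0.0257
grip_force: 0.0
```

Run:
```python
from h import *
o=monitor.get_obs();print(o["t"],o["tool_pos"],o["opening"])
print(delta(cl(-.06,0,.44),C[2]),delta(cl(-.06,0,.30),C[2]),delta(cl(.16,0,.30),C[2]))
im=eyes.get_image("scene")[50:340,300:620,::-1];cv2.imwrite("pics/s3.png",im)
```

```text
6.7 [0.5262 0.3907 0.6036] 0.025721154444695065
(array([   0.5, -202.4,    6.4]), np.float64(-0.1)) (array([   0.6, -203.9,  146.4]), np.float64(-0.1)) (array([  1.1,  16. , 148.8]), np.float64(-0.1))
```

View pics/s3.png

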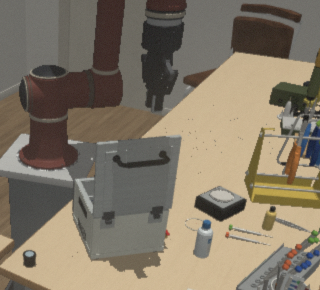

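The lid stays upright on its own (bar at (142,160)). Next I'll go round to the front and push it over.

Call:
step_arm([
  [0,[0,-60,6],0],
  [0,[0,-120,6],0],
  [0,[0,-180,6],0],
  [0,[0,-204,40],0],
  [0,[0,-204,90],0],
  [0,[0,-204,146],0],
  [0,[0,-204,146],0],
  [0,[0,-180,146],0],
  [0,[0,-150,146],0],
  [0,[0,-130,146],0],
  [0,[0,-110,146],0],
  [0,[0,-95,146],0],
])

```text
t: 8.25
tool_pos: [0.4447, 0.3462, 0.4531]
tool_rot: [1.601, 2.701, 0.004]
contact_force: [-0.2, -0.4, 0.2]
opening: 0.0
grip_force: 0.0
```

Call:
step_arm([
  [0,[0,15,0],0],
  [0,[0,30,0],0],
  [0,[0,45,0],0],
  [0,[0,60,0],0],
  [0,[0,75,0],0],
  [0,[0,75,0],0],
  [0,[0,75,0],0],
])

```text
t: 9.12
tool_pos: [0.5091, 0.3816, 0.4506]
tool_rot: [-1.602, -2.702, 0.001]
contact_force: [0.1, 0.1, -1.2]
opening: 0.0002
grip_force: 0.0
```

Run:
```python
from h import *
o=monitor.get_obs();print(o["t"],o["tool_pos"],o["opening"])
print(delta(cl(0,0,.34),C[2]))
```

```text
9.125 [0.5091 0.3816 0.4506] 0.00019169377535790635
(array([   0.5, -123. ,  -44.4]), np.float64(-0.1))
```

Now I'll back off above the tank and look in with the wrist camera.

Call:
step_arm([
  [30,[0,-40,-20],0],
  [60,[0,-90,-40],0],
  [100,[0,-140,-60],0],
  [100,[0,-140,-60],0],
  [100,[0,-140,-60],0],
  [100,[0,-140,-60],0],
])

```text
t: 9.88
tool_pos: [0.3869, 0.3146, 0.5095]
tool_rot: [-1.601, -2.702, 0.003]
contact_force: [-0.1, 0.2, -0.4]
opening: 0.0853
grip_force: 0.0
```

Run:
```python
from h import *
im=eyes.get_image("wrist")[:,:,::-1];cv2.imwrite("pics/w2.png",im)
o=monitor.get_obs();print(o["t"],o["tool_pos"])
z=.135
print("rim inner",wproj([cl(a*.084,b*.084,z) for a,b in((-1,1),(-1,-1),(1,-1),(1,1))]).round(0).tolist())
print("sleeve c,+-x,+-y",wproj([cl(a,b,.123) for a,b in((0,0),(-.038,0),(.038,0),(0,-.038),(0,.038))]).round(0).tolist())
s=eyes.get_image("scene")[100:340,330:560,::-1];cv2.imwrite("pics/s4.png",s)
```

```text
9.925 [0.387  0.3147 0.5094]
rim inner [[246.0, 120.0], [254.0, 290.0], [417.0, 289.0], [428.0, 121.0]]
sleeve c,+-x,+-y [[337.0, 206.0], [298.0, 206.0], [376.0, 206.0], [337.0, 243.0], [337.0, 167.0]]
```

View pics/w2.png

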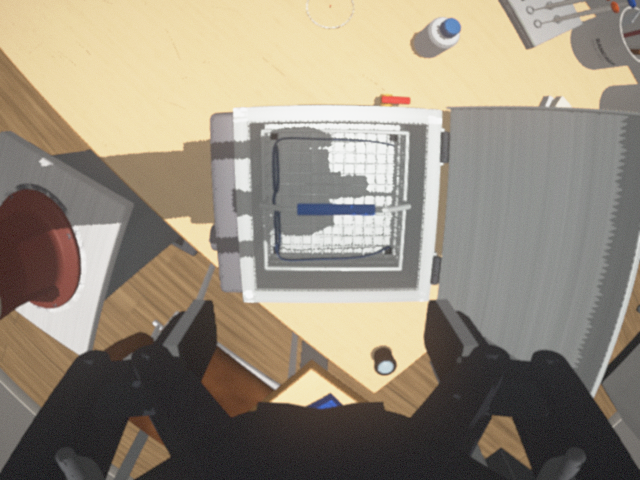

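The lid is fully open. The basket is in the tank with its blue sleeve from (297,209) to (375,210), along the cleaner's x axis, and the spectacles lie below it.

Run:
```python
from h import *
a=wback((297.5,209),.123);b=wback((375,210),.123);m=(a+b)/2;e=b-a
print(a,b,np.linalg.norm(e),m,np.arctan2(e[1],e[0]),cl(0,0,.123),monitor.get_obs()["q"])
y=np.arctan2(e[1],e[0])+np.pi/2
print(delta([m[0],m[1],.123],y))
```

```text
[0.3689 0.3017 0.123 ] [0.4359 0.3375 0.123 ] 0.07595013280106411 [0.4024 0.3196 0.123 ] 0.49018593456911796 [0.401 0.323 0.123] [ 0.5334 -0.2928  1.7577  0.      1.6791  0.0328]
(array([ -3.1,  16.4, 231.4]), np.float64(-89.4))
```

Call:
step_arm([
  [100,[-3,16,20],-10],
  [100,[-3,16,40],-20],
  [100,[-3,16,60],-30],
  [100,[-3,16,80],-40],
  [100,[-3,16,100],-50],
  [100,[-3,16,120],-60],
  [100,[-3,16,130],-70],
  [100,[-3,16,130],-80],
  [100,[-3,16,130],-90],
  [100,[-3,16,130],-90],
  [100,[-3,16,130],-90],
])

```text
t: 11.35
tool_pos: [0.402, 0.3195, 0.3803]
tool_rot: [0.774, -3.044, 0.0]
contact_force: [0.2, 0.1, 0.6]
opening: 0.0853
grip_force: 0.0
```

Run:
```python
from h import *
im=eyes.get_image("wrist")[:,:,::-1];cv2.imwrite("pics/w3.png",im)
o=monitor.get_obs();print(o["t"],o["tool_pos"],o["q"])
m=[.4024,.3196]
print(delta([*m,.123],.495+np.pi/2))
e=np.array([np.cos(.495),np.sin(.495)])*.038
print(wproj([[*(m-e),.123],[*(m+e),.123]]))
```

```text
11.4 [0.402  0.3195 0.3804] [ 0.5266 -0.202   1.8948  0.      1.4494 -1.543 ]
(array([ -0.5,  -0.1, 102.4]), np.float64(0.2))
[[320.4426 187.5684]
 [319.9791 300.4376]]
```

View pics/w3.png

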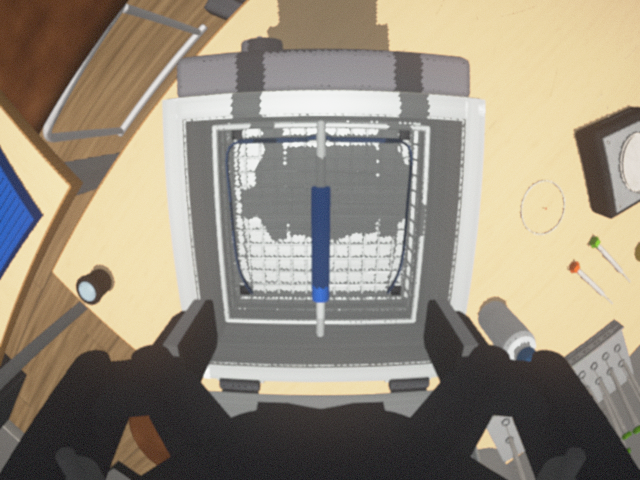

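The sleeve runs (320,187)–(320,300), exactly as predicted. I'll descend and grip.

Call:
step_arm([
  [60,[-0.5,0,30],0],
  [60,[-0.5,0,60],0],
  [60,[-0.5,0,85],0],
  [60,[-0.5,0,101],0],
  [60,[-0.5,0,101],0],
  [0,[-0.5,0,101],0],
  [0,[-0.5,0,101],0],
  [0,[-0.5,0,101],0],
  [0,[-0.5,0,101],0],
  [0,[-0.5,0,101],0],
  [0,[-0.5,0,101],0],
], squeeze=60)

```text
t: 12.78
tool_pos: [0.4027, 0.32, 0.2812]
tool_rot: [-0.778, 3.041, 0.001]
contact_force: [-0.8, 0.3, 6.3]
opening: 0.01
grip_force: 58.7
```

Call:
step_arm([
  [0,[0,0,-5],0],
  [0,[0,0,-12],0],
  [0,[0,0,-22],0],
  [0,[0,0,-35],0],
  [0,[0,0,-50],0],
  [0,[0,0,-70],0],
  [0,[0,0,-90],0],
  [0,[0,0,-110],0],
  [0,[0,0,-130],0],
  [0,[0,0,-145],0],
  [0,[0,0,-150],0],
  [0,[0,0,-150],0],
])

```text
t: 14.28
tool_pos: [0.4022, 0.3197, 0.4296]
tool_rot: [0.778, -3.043, 0.0]
contact_force: [0.3, -0.2, -3.3]
opening: 0.0095
grip_force: 58.4
```

Run:
```python
from h import *
o=monitor.get_obs();print(o["t"],o["tool_pos"],o["q"],o["contact_force"],o["opening"])
w=eyes.get_image("wrist")[:,:,::-1];t=eyes.get_image("top")[195:295,320:425,::-1]
s=eyes.get_image("scene")[:,:,::-1]
big=cv2.resize(t,None,fx=4,fy=4,interpolation=cv2.INTER_CUBIC)
c=np.zeros((560,800,3),np.uint8);c[:400,:420]=big;c[:285,420:]=cv2.resize(w,(380,285));c[290:540,425:795]=cv2.resize(s[60:310,270:640],(370,250))
cv2.imwrite("pics/c2.png",c)
```

```text
14.275 [0.4022 0.3197 0.4296] [ 0.5266 -0.2312  1.8375 -0.      1.5355 -1.545 ] [ 0.3234 -0.1939 -3.2639] 0.009513816568346975
```

View pics/c2.png

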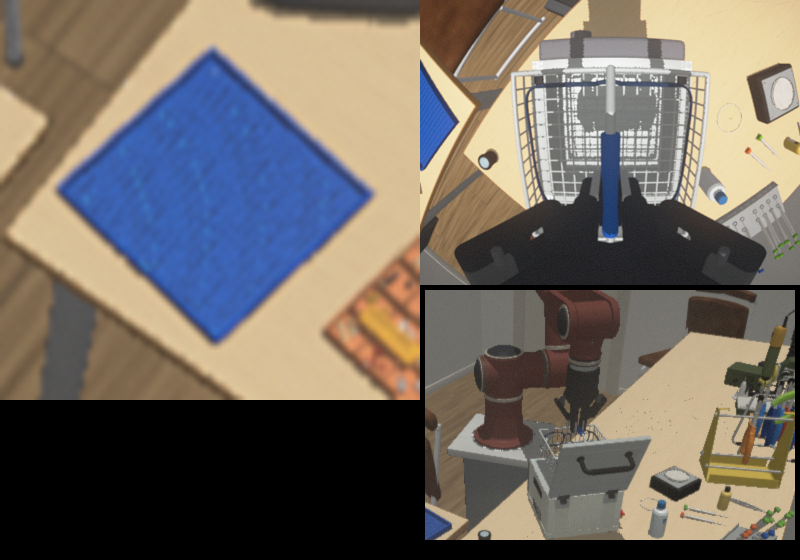

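The basket hangs level and clear of the rim (lower-right inset), and the lid leans back on its stop. I read the tray corners at crop (213,47), (373,194), (216,344) and (57,188).

Run:
```python
from h import *
U=np.array([[213,47],[373,194],[216,344],[57,188]])/4+[320,195]-.4
X=[[-.1,.1,.02],[-.1,-.1,.02],[.1,-.1,.02],[.1,.1,.02]]
P=np.array([back("top",u,.02) for u in U]);print(P,np.linalg.norm(P-np.roll(P,1,0),axis=1),P.mean(0))
e=P[1]-P[0];y=np.arctan2(e[1],e[0]);f=P[2]-P[1];print(y+np.pi/2, np.arctan2(f[1],f[0])+np.pi)
Ss=[[245,268.5],[295.5,295.5],[238,328.5],[193.5,297]]
print(delta([.61,-.1,.24],-.41+np.pi/2))
```

```text
[[ 0.7413 -0.0526  0.02  ]
 [ 0.6592 -0.2316  0.02  ]
 [ 0.4762 -0.1495  0.02  ]
 [ 0.5599  0.0291  0.02  ]] [0.199  0.197  0.2006 0.1973] [ 0.6091 -0.1012  0.02  ]
-0.4299879765639383 5.861570538661689
(array([  19. , -467.9,   33.6]), np.float64(52.2))
```

Call:
step_arm([
  [0,[0,-8,0],0],
  [0,[1,-24,0],0],
  [0,[2,-46,0],0],
  [0,[3,-72,0],0],
  [0,[4,-100,0],0],
  [0,[5,-130,0],0],
  [0,[6,-160,0],0],
  [0,[7,-190,0],2],
  [0,[8,-220,0],6],
  [0,[9,-250,0],11],
  [0,[10,-280,0],17],
  [0,[11,-308,0],23],
])

```text
t: 15.92
tool_pos: [0.5408, 0.0421, 0.4296]
tool_rot: [0.149, -3.138, 0.001]
contact_force: [-0.5, 0.3, -4.0]
opening: 0.0097
grip_force: 58.5
```

```bash
python3 -c "
from h import *
print(delta([.609,-.101,.2],-.427+np.pi/2))"
```

```text
(array([ -54.4, -148.8,   74.6]), np.float64(29.9))
```

Call:
step_arm([
  [0,[-9,-24,0],5],
  [0,[-18,-50,0],10],
  [0,[-27,-76,4],15],
  [0,[-36,-100,10],20],
  [0,[-45,-122,20],25],
  [0,[-51,-138,30],29],
  [0,[-54,-147,40],30],
  [0,[-54.5,-149,50],30],
  [0,[-54.5,-149,60],30],
  [0,[-54.5,-149,60],30],
  [0,[-54.5,-149,60],30],
])

```text
t: 17.3
tool_pos: [0.6095, -0.0982, 0.3701]
tool_rot: [0.66, 3.071, -0.0]
contact_force: [-0.5, 0.4, -3.8]
opening: 0.0098
grip_force: 58.5
```

Run:
```python
from h import *
o=monitor.get_obs();print(o["t"],o["tool_pos"])
T=[.609,-.101,-.427]
print(delta([*T[:2],.008+.088],T[2]+np.pi/2))
w=eyes.get_image("wrist")[:,:,::-1].copy()
P=[[-.1,-.1,.02],[.1,-.1,.02],[.1,.1,.02],[-.1,.1,.02]]
print(wproj(place(T,P)).round(0).tolist())
cv2.imwrite("pics/w4.png",w)
```

```text
17.3 [ 0.6095 -0.0982  0.3701]
(array([ -0.6,  -2.8, 119.1]), np.float64(0.2))
[[201.0, 103.0], [216.0, 313.0], [417.0, 314.0], [432.0, 104.0]]
```

View pics/w4.png

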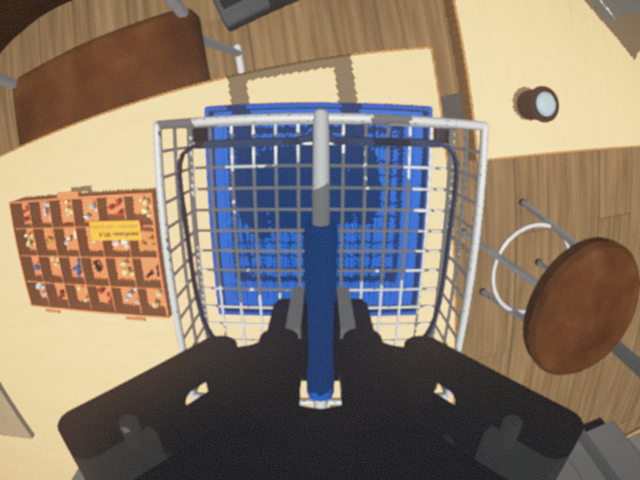

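The basket hangs level over the tray, whose corners at (206,107), (432,107), (217,313) and (417,314) lie within 5 px of prediction, well inside the 17 mm play. I'll lower it.

Call:
step_arm([
  [0,[0,-2,10],0],
  [0,[0,-2,25],0],
  [0,[0,-2,45],0],
  [0,[0,-2,65],0],
  [0,[0,-2,82],0],
  [0,[0,-2,95],0],
  [0,[0,-2,105],0],
  [0,[0,-2,110],0],
  [0,[0,-2,113],0],
  [0,[0,-2,113],0],
  [0,[0,-2,113],0],
])

```text
t: 18.73
tool_pos: [0.6089, -0.1005, 0.2573]
tool_rot: [0.661, 3.07, -0.0]
contact_force: [0.2, 0.3, -3.5]
opening: 0.0098
grip_force: 58.6
```

Call:
step_arm([
  [0,[0,0,1],0],
  [0,[0,0,2],0],
  [0,[0,0,3],0],
  [0,[0,0,4],0],
  [0,[0,0,4],0],
  [0,[0,0,4],0],
])

```text
t: 19.48
tool_pos: [0.6088, -0.1005, 0.2543]
tool_rot: [-0.661, -3.071, 0.0]
contact_force: [-5.0, 1.6, 5.6]
opening: 0.0097
grip_force: 59.6
```

Contact came at 0.2543 m, as expected from the grasp offset (0.2542 m). Releasing.

Call:
step_arm([
  [15,[0,0,0],0],
  [30,[0,0,0],0],
  [50,[0,0,0],0],
  [60,[0,0,0],0],
  [60,[0,0,0],0],
  [60,[0,0,-20],0],
  [60,[0,0,-60],0],
  [60,[0,0,-110],0],
  [60,[0,0,-160],0],
  [60,[0,0,-200],0],
  [60,[0,0,-200],0],
  [60,[0,0,-200],0],
])

```text
t: 20.98
tool_pos: [0.6084, -0.1004, 0.453]
tool_rot: [0.661, 3.071, -0.0]
contact_force: [-0.7, -0.1, -0.4]
opening: 0.0512
grip_force: 0.0
```

Run:
```python
from h import *
o=monitor.get_obs();print(o["t"],o["tool_pos"],o["contact_force"])
w=eyes.get_image("wrist")[:,:,::-1];s=eyes.get_image("scene")[:,:,::-1]
c=np.zeros((600,800,3),np.uint8);c[:360,:480]=cv2.resize(w,(480,360));c[:320,482:800]=cv2.resize(s[80:400,180:498],(318,320))
c[362:600,:317]=cv2.resize(s,(317,238))
d=cv2.resize(w[60:340,160:480],(272,238));c[362:600,330:602]=d
cv2.imwrite("pics/c3.png",c)
```

```text
20.975 [ 0.6084 -0.1004  0.453 ] [-0.7031 -0.0572 -0.4072]
```

View pics/c3.png

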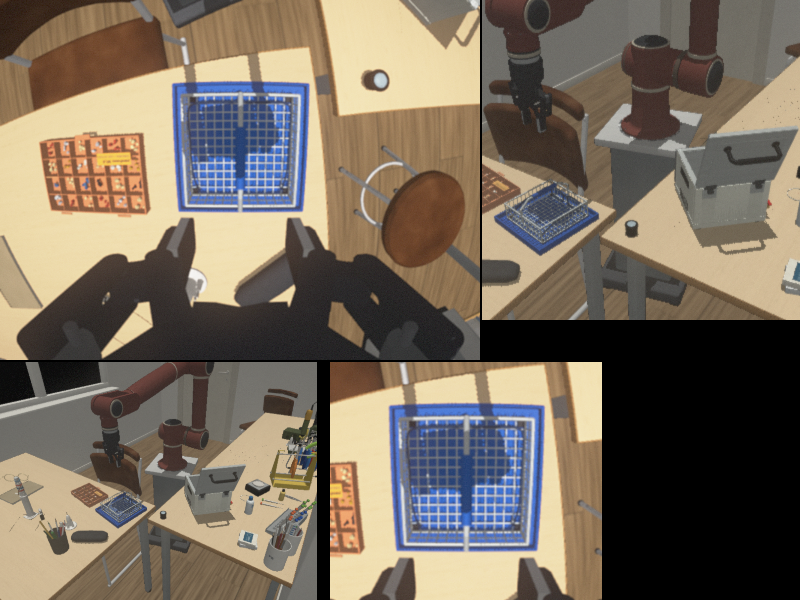

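The basket stands flat inside the tray walls (wrist view, about (240,148)) with the spectacles in it. The lid is open and the bystanders are undisturbed. Handing in.

```bash
python3 -c "
from station import finish_job
print(finish_job())"
```

```text
the job is handed in; nothing more can be done
None
```

The job is handed in after about 21 s of robot time: the lid is open on its stop, the basket with the spectacles stands flat in the blue tray, and the other things look unmoved in the last pictures.

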